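# Turn the recipe binder back one leaf

### The job

Turn the recipe binder back by one recipe: with a fingertip push the steel page holder aside, clear of the left-hand page, turn only the leaf with the red tab over the rings so that it lies flat on the right while the yellow-tabbed leaf stays lying on the left, then push the page holder back over the left-hand page. Work gently with the fingers only, without gripping or lifting off anything, and do not disturb the food and jars around it.

Things in the scene. Friction and masses are not known exactly. Their poses are not given: they have to be found in the camera images.
- binder: Open recipe binder, fixed: light wooden board 184 x 296 x 8 mm with a pile of stiff white cards left and right of a ring spine. Origin: under the board, midway along the rings; x along the rings away from the reader, y to the left page, z up. Piles: x -75..75, |y| 12..148, tops 25.5 mm over the worktop. A fixed blue tab of the right pile (x -68..-28, 22 mm up) sticks out to y -176.
- spine (a point): Centre of the axis (along the binder's x) about which the two loose leaves turn, 30 mm over the worktop. The three steel rings round it are 40 mm across, their tops 50 mm over the worktop. Mind the wall cupboards behind: on the right (y < -0.2, x > 0.55) from 0.29 m up, on the left (x > 0.65) from 0.51 m up; draw the arm in before crossing in front of them.
- red_leaf (a joint): Turn about the spine of the leaf with the red tab: 0 = flat on the left pile (its start, top leaf there), 1.57 upright, 3.14 flat on the right (stop). Rigid white card, 150 mm along the rings x 142 x 3 mm, about 0.09 kg, 8 to 150 mm from the axis, upper face 33.5 mm over the worktop. Turns freely, slightly damped: let go before upright it falls back, past upright it falls on over.
- red_tab (a point): Middle of the outer edge of the red tab, 176 mm from the axis, midway along the leaf (binder x = 0). The tab is 40 mm wide along the rings, 3 mm thick, and sticks out 26 mm beyond the leaf and the pile; on the left its underside is 30.5 mm over the bare worktop, with nothing under it, so a fingertip can reach in below it.
- yellow_leaf (a joint): Turn of the next leaf, with the yellow tab, which lies right under the red one on the left pile: 0 = flat on the left, grows as it lifts, like the red leaf. Same size; its upper face is 4 mm lower.
- yellow_tab (a point): Middle of the outer edge of the yellow tab (40 mm wide, underside 26.5 mm over the worktop); its centre is 48 mm farther along the rings (binder +x) than the red tab's.
- page_holder (a joint): Swing of the steel page holder about its upright post in front of the left page: 0 = arm along the binder's +x, over the left page; positive = out to the left (anticlockwise from above); 1.57 = along the binder's +y, beyond the page's near edge. Range -0.6 to 2.0; friction (under 1 N at the knob) keeps it where it is left. Over the page it holds the leaves down; from 1.5 up they pass it.
- holder_pivot (a point): On the holder's pivot axis, 40 mm over the worktop, at the binder's x = -90 mm, y = 120 mm (the near edge of the left page is at x = -75 mm). Post and hub are 18 mm across and end 45 mm over the worktop.
- holder_knob (a point): Middle of the holder's upright black thumb knob, 72 mm from the pivot axis, 54 mm over the worktop. Knob 11 to 14 mm across, standing from 41 to 66 mm over the worktop; the flat arm below it is 11 mm wide, 36.5 to 41.5 mm over the worktop, and ends 6 mm beyond the knob's axis.
- garlic: Bystander, loose: whole garlic bulb, about 60 mm. Origin: centre of its underside.
- lemon: Bystander, loose: yellow lemon, 83 x 58 x 58 mm, lying. Origin: centre of its underside.
- salt_shaker: Bystander, loose: glass salt shaker with a grey top, 44 mm across, 90 mm tall. Origin: centre of its underside.
- spice_a: Bystander, loose: spice jar with red lid and green label, 45 mm across, 106 mm tall. Origin: centre of its underside.
- spice_c: Bystander, loose: spice jar with red lid and dark label, 45 mm across, 106 mm tall. Origin: centre of its underside.
- food_tin: Bystander, loose: turquoise food tin, 58 mm across, 72 mm tall. Origin: centre of its underside.

How it is judged:
By the outcome, as a careful person would: the job done as asked, in the order asked, and still so for the second after the job is handed in, with the robot touching nothing.
It also fails if it takes over 72 s, if anything falls off the work surface, if the arm or the gripper's body presses on something with over 40 N, if the wrist force passes 120 N, or if a joint passes its speed limit or range.

### The arm

A 6-joint arm with a two-finger parallel gripper is mounted at the origin on a cart in front of the work surface, level with it; the furniture and walls round the work are solid. World frame = base frame: x ahead of the robot, y to its left, z up, the work surface at z = 0. Lengths are in m, angles in rad, forces in N, time in s.
With the tool pointing down it reaches from about 0.275 to 0.75 m from the base axis. Payload 10.2 kg.
Tool frame: the origin (TCP) lies on the centre line of the jaws, within the pads' length; the fingertips stand 14 mm ahead of it and the grasp point (between the pads) lies 5 mm behind it; z points along the fingers, y is the line along which they close (so a half turn about z gives the same grasp; the last joint's range is limited). The gripper opens to 88 mm and grips with 3 to 60 N. Pads are 18 mm wide; open, the fingers measure 123 mm over their backs; the gripper's body (75 mm by 187 mm) begins 45 mm behind the grasp point.
Start: joints at [-1.358, 0.313, 1.498, -0, 1.331, -0.223], TCP at [0.222, -0.476, 0.253] pointing down, gripper open.
Joint ranges: [-2.94, 2.94], [-0.97, 2.17], [0.19, 2.56], [-1.23, 4.37], [0.02, 3.11], [-2.88, 2.88]. Speed limits (rad/s): [2.39, 2.39, 3.01, 3.14, 3.14, 3.14].

### API

Orientations are given as a unit quaternion [x, y, z, w].
In Python, from workcell import env, inverse_kinematics, status, optics, job gives the robot as it stands. Calls block until the motion is done:
- env.movep(position, orientation): joint-space move of the TCP to a pose.
- env.move_straight(position, frame=None, vel=0.15): straight line of the TCP; frame=None keeps the orientation; vel is the mean speed in m/s.
- env.goto_joints(angles): joint-space move.
- env.move_gripper(opening, grip_force=None): opening from 0.0 (shut) to 1.0 (fully open); grip_force is the grip in N (None keeps the last); returns when the fingers have stopped.
- env.pause(seconds).
- inverse_kinematics(position, orientation): joint angles nearest the present ones, or None.
- status.sense(): the state.
- optics.snapshot(name): name is "scene" or "top" or "wrist"; returns the picture (400x640x3 uint8, red, green, blue); there is no depth.
- optics.calibration(name): a dict with "fovy" (degrees; the focal length in pixels is half the picture's height over the tangent of half this angle, whatever the lens; pixels are square), "cx", "cy" (the principal point, pixels), "k1" (the pictures are not rectified: a ray, as slopes to the right and down, at radius r is drawn at 1 + k1 r^2 times it, then the intrinsics apply), "R" (3x3) and "t" (3): a world point X has camera coordinates R X + t. Camera axes: x right, y down, z forward; pixel columns grow to the right and rows downward; lengths in m; the calibration is good to about 2 mm. A picture is of the moment at which its call begins: read the wrist's pose just before it. calibration takes no time and is no camera call; for the wrist camera it gives the pose at the moment of the call.
A pose or a line that the arm cannot do raises env.PlanningError and nothing moves.
- job.hand_in(): hands the job in; it is judged then, once.
The state is a dict: "t": time; "qpos": joint angles; "joint_velocities": joint speeds; "tau": joint torques, N m; "ee_pos": TCP position; "tcp_rot": TCP orientation; "contact_force": force on the tool from outside, world axes, zero at the start; "ft_torque": the same for the moment, N m; "opening": opening from 0.0 (shut) to 1.0 (fully open); "finger_force": force on a finger pad.
Only numpy, scipy, OpenCV 4.12 (cv2) and the standard library are available. Lean on these libraries where they do the work, as an engineer would, in place of code of your own. Each camera call takes 0.05 s, during which the arm holds its last target. There are 200 camera calls.

## Working session

There is one attempt and no reset: what is moved stays moved. The work goes in short steps, each a Python script; the robot and the scene stay as the last script left them, time stands still between calls to the robot, and variables do not carry over. Pictures are saved under pics/ and viewed, at most 10 in all, crops included, and the job is handed in when it is done.

```bash
mkdir -p pics; ls
python3 - <<'E'
from workcell import env, status, optics
import cv2
s=status.sense(); print(s['t'],s['ee_pos'],s['tcp_rot'],s['opening'])
for n in("scene","top"):
    im=optics.snapshot(n); cv2.imwrite(f"pics/{n}0.png",im[:,:,::-1]); c=optics.calibration(n); print(n,c)
E
```

```text
pics
0.0 [ 0.22157341 -0.47571215  0.25217706] [ 9.76351666e-01  2.16187494e-01  2.53238170e-06 -6.26676246e-04] 1.0055169843135405
scene {'fovy': 56.95010853786395, 'cx': 321.63904904345605, 'cy': 198.99950266114433, 'k1': -0.01771343297285839, 'R': array([[-0.49911733, -0.86646586, -0.01089985],
       [-0.63515162,  0.37437028, -0.67559553],
       [ 0.58946104, -0.33027838, -0.73719189]]), 't': array([0.28920213, 0.32435059, 1.00391929])}
top {'fovy': 45.33821751033619, 'cx': 319.5380590718186, 'cy': 203.26647189834165, 'k1': 0.03618119413776421, 'R': array([[ 0.37066869, -0.92867822,  0.01270755],
       [-0.72959817, -0.2996206 , -0.6147471 ],
       [ 0.57470969,  0.2185961 , -0.78862191]]), 't': array([-0.09850761,  0.41249496,  1.54603585])}
```

View pics/scene0.png

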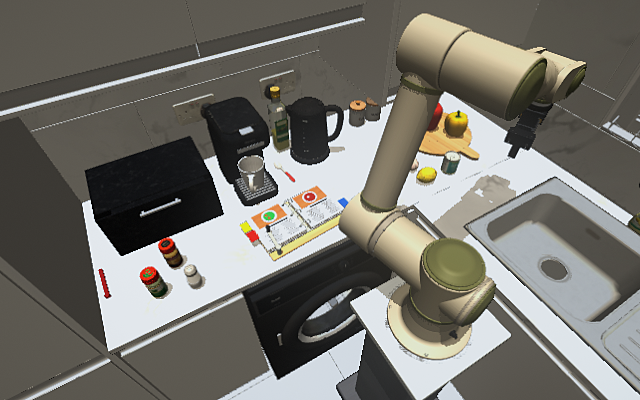

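View pics/top0.png

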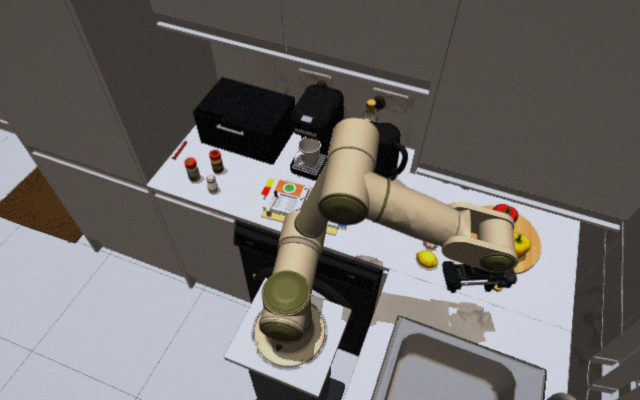

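The scene view shows the red tab at about (252,238), the yellow tab at (246,228), the blue tab at (343,203), and the knob near (268,229). The three jars at the left are at (152,282), (171,252) and (193,276).

```bash
cat > h.py <<'E'
import numpy as np, cv2
from workcell import env, status, optics, inverse_kinematics, job
from scipy.spatial.transform import Rotation as Ro
def K(c,h=400):
    f=h/2/np.tan(np.radians(c['fovy'])/2); return np.array([[f,0,c['cx']],[0,f,c['cy']],[0,0,1.]]), np.array([c['k1'],0,0,0.])
def ray(c,uv):
    k,d=K(c); p=cv2.undistortPoints(np.array([[uv]],float),k,d)[0,0]
    return -c['R'].T@c['t'], c['R'].T@np.array([p[0],p[1],1])
def onz(c,uv,z):
    o,d=ray(c,uv); return o+d*(z-o[2])/d[2]
def cross(rs):
    A=0;b=0
    for o,d in rs:
        d=d/np.linalg.norm(d); P=np.eye(3)-np.outer(d,d); A=A+P; b=b+P@o
    return np.linalg.solve(A,b)
def proj(c,X):
    k,d=K(c); return cv2.projectPoints(np.array([X],float),cv2.Rodrigues(c['R'])[0],c['t'],k,d)[0][0,0]
def blobs(im,cond,amin=8):
    n,l,s,ce=cv2.connectedComponentsWithStats(cond.astype(np.uint8))
    return [(ce[i].round(1),s[i].tolist()) for i in range(1,n) if s[i][4]>=amin]
def hsv(im): return [a.astype(int) for a in cv2.split(cv2.cvtColor(im,cv2.COLOR_RGB2HSV))]
def down(yaw):  # tool z down, tool y (closing line) at world angle yaw
    y=np.array([np.cos(yaw),np.sin(yaw),0]); z=np.array([0,0,-1.]); x=np.cross(y,z)
    return Ro.from_matrix(np.column_stack([x,y,z])).as_quat()
def snap(name,tag=None):
    c=optics.calibration(name); im=optics.snapshot(name)
    if tag: cv2.imwrite(f'pics/{tag}.png',im[:,:,::-1]); np.save(f'pics/{tag}.npy',c,allow_pickle=True)
    return im,c
E
python3 - <<'E'
from h import *
im=cv2.imread('pics/scene0.png')[:,:,::-1].copy(); c=optics.calibration('scene')
H,S,V=hsv(im)
m=np.zeros(H.shape,bool); m[180:300,130:380]=1
for n,cond,z in(('red',((H<6)|(H>174))&(S>180)&(V>120),.032),('yel',(abs(H-28)<5)&(S>200)&(V>150),.028),('blue',(abs(H-110)<12)&(S>150)&(V>100),.022)):
    for b in blobs(im,cond&m): print(n,b,onz(c,b[0],z).round(3))
for uv in((268,229),(254,256),(290,220)): print(uv,onz(c,uv,.04).round(3))
for uv in((155,297),(176,265),(195,288)): print('jar',onz(c,uv,0).round(3))
w=optics.calibration('wrist'); print(w); s=status.sense(); print('cam in world',-w['R'].T@w['t'],s['ee_pos'],Ro.from_quat(s['tcp_rot']).as_matrix().round(3))
E
```

```text
red (array([309.6, 196.3]), [305, 193, 10, 8, 49]) [0.535 0.073 0.032]
red (array([252.4, 235.7]), [246, 230, 13, 12, 82]) [0.477 0.31  0.032]
red (array([165.4, 244.2]), [158, 238, 16, 13, 98]) [0.584 0.557 0.032]
red (array([147.6, 273.3]), [140, 267, 16, 14, 114]) [0.506 0.628 0.032]
yel (array([245.4, 226.9]), [240, 222, 12, 10, 64]) [0.525 0.315 0.028]
blue (array([342.9, 202.1]), [338, 198, 10, 10, 51]) [ 0.461 -0.016  0.022]
(268, 229) [0.471 0.258 0.04 ]
(254, 256) [0.399 0.336 0.04 ]
(290, 220) [0.468 0.181 0.04 ]
jar [0.44  0.633 0.   ]
jar [0.517 0.551 0.   ]
jar [0.41  0.524 0.   ]
{'fovy': 61.28233799315088, 'cx': 322.4612313692898, 'cy': 198.187273985312, 'k1': 0.01820407572426696, 'R': array([[ 4.21438774e-01, -9.06856597e-01, -6.86760058e-04],
       [-8.60808331e-01, -4.00277024e-01,  3.14304503e-01],
       [-2.85304007e-01, -1.31868936e-01, -9.49321972e-01]]), 't': array([-0.52503536, -0.04385498,  0.39085923])}
cam in world [ 0.29503324 -0.44214373  0.3844745 ] [ 0.22156666 -0.47572503  0.25223583] [[ 0.907  0.422 -0.   ]
 [ 0.422 -0.907  0.001]
 [ 0.    -0.001 -1.   ]]
```

Run:
```python
from h import *
s=status.sense(); q=s['tcp_rot']
r=Ro.from_quat(q).as_matrix()
env.movep([0.165,-0.353,0.30],q)
qq=list(status.sense()['qpos']); print(np.round(qq,2))
qq[0]=0.5; env.goto_joints(qq); env.move_gripper(0.0)
b=np.radians(6)
for az in (135,-45):
    n=np.radians(az)+b; Q=down(n+np.pi/2)   # y = z x x -> check x
    print(az,Ro.from_quat(Q).as_matrix()[:,0].round(2),inverse_kinematics([.42,.25,.26],Q))
    Q=down(n-np.pi/2)
    print(az,Ro.from_quat(Q).as_matrix()[:,0].round(2),inverse_kinematics([.42,.25,.26],Q))
    
print(status.sense()['t'],status.sense()['opening'])
```

```text
[-1.44 -0.03  1.77  0.    1.4  -0.3 ]
135 [ 0.78 -0.63  0.  ] [ 2.96663998e-01  2.27175181e-01  1.59074235e+00 -4.44089210e-16
  1.32367512e+00  2.54813873e+00]
135 [-0.78  0.63  0.  ] [ 2.96663998e-01  2.27175181e-01  1.59074235e+00 -4.44089210e-16
  1.32367512e+00 -5.93453920e-01]
-45 [-0.78  0.63  0.  ] [ 2.96663998e-01  2.27175181e-01  1.59074235e+00 -4.44089210e-16
  1.32367512e+00 -5.93453920e-01]
-45 [ 0.78 -0.63  0.  ] [ 2.96663998e-01  2.27175181e-01  1.59074235e+00 -4.44089210e-16
  1.32367512e+00  2.54813873e+00]
4.3167 0.00443105550886417
```

Run:
```python
from h import *
Q=down(np.radians(141)-np.pi/2+np.pi)
if Ro.from_quat(Q).as_matrix()[0,0]>0: Q=down(np.radians(141)-np.pi/2)
env.movep([.43,.20,.26],Q); snap('wrist','w1')
env.move_straight([.41,.28,.26]); snap('wrist','w2')
print(status.sense()['t'])
```

```text
5.875
```

View pics/w1.png

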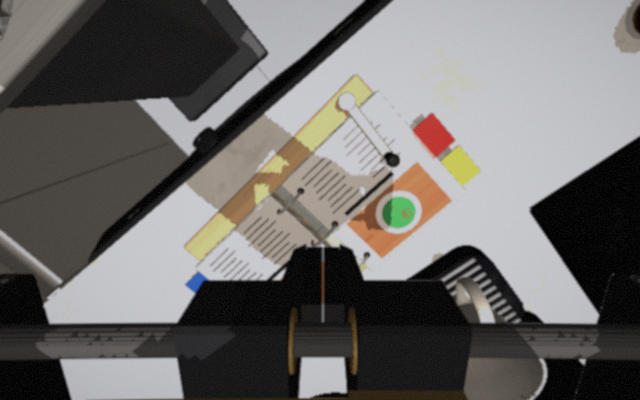

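View pics/w2.png

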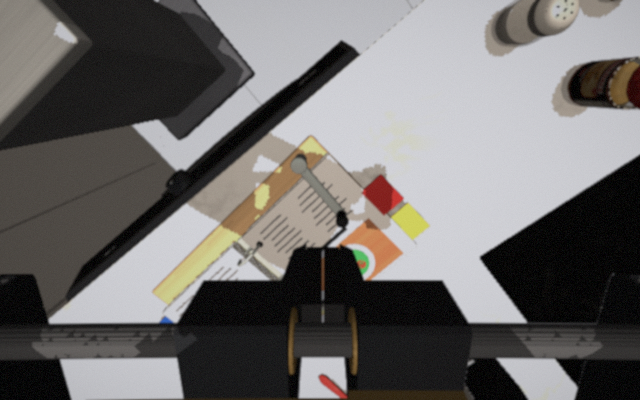

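W1 shows the hub at (347,101), knob (391,160), red tab (434,134), yellow tab (460,165) and blue tab (196,283). In W2 they are at hub (299,162), knob (342,218), red (383,194) and yellow (410,222). I'll triangulate these.

Run:
```python
from h import *
D={}
for t in('w1','w2'):
    im=cv2.imread(f'pics/{t}.png')[:,:,::-1].copy(); c=np.load(f'pics/{t}.npy',allow_pickle=True).item()
    H,S,V=hsv(im); m=np.zeros(H.shape,bool); m[60:330,150:490]=1
    res={}
    for n,cond in(('red',((H<8)|(H>172))&(S>160)&(V>70)),('yel',(abs(H-29)<6)&(S>150)&(V>120)),('blue',(abs(H-108)<12)&(S>120)&(V>60)),('knob',(V<45))):
        bl=[b for b in blobs(im,cond&m,15)]
        print(t,n,bl[:6] if n!='yel' else [b for b in bl if b[0][0]>380])
    D[t]=c
pts={'hub':((347,101),(299,162)),'knob':((391,160),(342,218)),'red':((434,134),(383,194)),'yel':((460,165),(410,222))}
for n,(a,b) in pts.items(): print(n,cross([ray(D['w1'],a),ray(D['w2'],b)]).round(4))
```

```text
w1 red [(array([433.3, 134.8]), [414, 115, 39, 41, 831])]
w1 yel []
w1 blue [(array([196.1, 282. ]), [186, 273, 22, 20, 213])]
w1 knob [(array([180. ,  76.2]), [150, 60, 79, 38, 2209]), (array([225.1,  89.6]), [191, 60, 68, 60, 255]), (array([231.2, 127.9]), [150, 60, 173, 150, 3619]), (array([391.2, 158.4]), [385, 153, 13, 13, 99]), (array([369.1, 192.6]), [347, 174, 45, 40, 89]), (array([334. , 297.5]), [150, 246, 340, 84, 16432])]
w2 red [(array([382.2, 194.5]), [364, 176, 38, 37, 774])]
w2 yel []
w2 blue [(array([165.7, 321.1]), [160, 317, 13, 7, 52])]
w2 knob [(array([179.1,  84. ]), [150, 60, 75, 60, 3203]), (array([240.5, 139.5]), [150, 60, 201, 171, 5419]), (array([209.6, 111.8]), [181, 88, 56, 49, 153]), (array([341.3, 218.8]), [337, 211, 10, 19, 134]), (array([322.5, 300.4]), [150, 242, 340, 88, 14938]), (array([486.3, 259.4]), [481, 252, 9, 18, 92])]
hub [0.3909 0.2614 0.0305]
knob [0.4659 0.2606 0.0463]
red [0.4744 0.3113 0.0379]
yel [0.521  0.3153 0.0356]
```

Run:
```python
from h import *
obs={'w1':{'hub':(347,101),'red':(433.3,134.8),'yel':(460,165),'blue':(196.1,282),'knob':(391.2,158.4)},'w2':{'hub':(299,162),'red':(382.2,194.5),'yel':(410,222),'knob':(341.3,218.8)}}
loc={'hub':(-90,120,45),'red':(0,163,33.5),'yel':(48,163,29.5),'blue':(-48,-163,24)}
A=[];B=[]
for t,o in obs.items():
    c=np.load(f'pics/{t}.npy',allow_pickle=True).item()
    for n,uv in o.items():
        if n=='knob': print(t,'knob',onz(c,uv,.062).round(4)); continue
        A.append(loc[n][:2]); B.append(onz(c,uv,loc[n][2]/1000)[:2])
c=optics.calibration('scene')
for n,uv in {'red':(252.4,235.7),'yel':(245.4,226.9),'blue':(342.9,202.1)}.items(): A.append(loc[n][:2]); B.append(onz(c,uv,loc[n][2]/1000)[:2])
A=np.array(A)/1000;B=np.array(B)
a=A-A.mean(0);b=B-B.mean(0)
th=np.arctan2((a[:,0]*b[:,1]-a[:,1]*b[:,0]).sum(),(a*b).sum())
R=np.array([[np.cos(th),-np.sin(th)],[np.sin(th),np.cos(th)]]); t=B.mean(0)-R@A.mean(0)
print('yaw',np.degrees(th),'spine',t); print(((A@R.T+t-B)*1000).round(1))
print('knob pred',R@[-.018,.12]+t,'hub',R@[-.09,.12]+t)
np.save('bind.npy',[t[0],t[1],th])
# IK checks for tilted poses
def W(p): xy=R@np.array(p[:2])+t; return np.array([xy[0],xy[1],p[2]])
B3=np.eye(3);B3[:2,:2]=R
for a in (35,45,55):
  for sg in(1,-1):
    for az in (-90,-70,-50,-110,-130):
      z=np.array([np.cos(np.radians(az))*np.cos(np.radians(a)),np.sin(np.radians(az))*np.cos(np.radians(a)),-np.sin(np.radians(a))])
      y=sg*np.cross([0,0,1],z);y/=np.linalg.norm(y); x=np.cross(y,z)
      q=Ro.from_matrix(B3@np.column_stack([x,y,z])).as_quat()
      out=[]
      for th_ in (0,30,60,90,110):
        p=np.array([0,.17*np.cos(np.radians(th_)),.015+.17*np.sin(np.radians(th_))])-.014*z
        j=inverse_kinematics(W(p),q); out.append(None if j is None else np.round(j,1).tolist())
      print(a,sg,az,[o is not None for o in out],out[0],out[3])
```

```text
w1 knob [0.4604 0.2613 0.062 ]
w2 knob [0.4604 0.2626 0.062 ]
yaw 4.270389630718028 spine [0.48815853 0.14907936]
[[-1.3  0.8]
 [ 0.1  0.6]
 [ 0.9 -1. ]
 [ 6.8  0.4]
 [ 1.3 -2. ]
 [ 0.   1.6]
 [-0.8 -0. ]
 [-0.2  1.6]
 [ 0.3 -0. ]
 [-7.  -1.8]]
knob pred [0.46127289 0.26740587] hub [0.38947278 0.26204451]
35 1 -90 [True, True, True, True, True] [0.7, 1.1, 1.1, -0.7, 1.6, 0.8] [0.4, 0.6, 1.5, -0.9, 1.5, 0.6]
35 1 -70 [True, True, True, True, True] [0.7, 1.0, 1.3, -0.9, 1.4, 0.8] [0.5, 0.5, 1.7, -1.0, 1.3, 0.5]
35 1 -50 [True, True, True, True, False] [0.7, 0.9, 1.6, -1.2, 1.1, 0.8] [0.4, 0.4, 1.9, -1.2, 1.0, 0.5]
35 1 -110 [True, True, True, True, True] [0.6, 1.1, 0.9, -0.6, 1.9, 1.0] [0.4, 0.7, 1.3, -0.7, 1.8, 0.7]
35 1 -130 [True, True, True, True, True] [0.5, 1.2, 0.8, -0.4, 2.0, 1.1] [0.3, 0.8, 1.1, -0.6, 2.0, 0.9]
35 -1 -90 [True, True, True, True, True] [0.7, 1.1, 1.1, -0.7, 1.6, -2.3] [0.4, 0.6, 1.5, -0.9, 1.5, -2.5]
35 -1 -70 [True, True, True, True, True] [0.7, 1.0, 1.3, -0.9, 1.4, -2.4] [0.5, 0.5, 1.7, -1.0, 1.3, -2.6]
35 -1 -50 [True, True, True, True, False] [0.7, 0.9, 1.6
[... 1609 characters left out ...]
0.0]
55 1 -110 [True, True, True, True, True] [0.6, 0.9, 1.2, -0.4, 1.5, 1.0] [0.3, 0.6, 1.4, -0.5, 1.6, 0.7]
55 1 -130 [True, True, True, True, True] [0.5, 1.0, 1.1, -0.3, 1.6, 1.2] [0.2, 0.6, 1.3, -0.4, 1.7, 0.9]
55 -1 -90 [True, True, True, True, True] [0.6, 0.9, 1.3, -0.5, 1.3, -2.4] [0.3, 0.5, 1.5, -0.6, 1.4, -2.7]
55 -1 -70 [True, True, True, False, False] [0.6, 0.8, 1.4, -0.7, 1.1, -2.6] None
55 -1 -50 [True, True, False, False, False] [0.6, 0.7, 1.6, -0.8, 0.9, -2.7] None
55 -1 -110 [True, True, True, True, True] [0.6, 0.9, 1.2, -0.4, 1.5, -2.2] [0.3, 0.6, 1.4, -0.5, 1.6, -2.5]
55 -1 -130 [True, True, True, True, True] [0.5, 1.0, 1.1, -0.3, 1.6, -2.0] [0.2, 0.6, 1.3, -0.4, 1.7, -2.2]
```

Run:
```python
from h import *
c=optics.calibration('scene')
for n,uv,z in [('tray front L',(244,206),0),('tray front R',(279,192),0),('box fr bottom R',(222,211),0),('box fr bot L',(122,253),0),('box top R',(208,146),.2),('cup top',(251,160),.13),('machine front face base',(238,175),0.03)]: print(n,onz(c,uv,z).round(3))
w=np.load('pics/w1.npy',allow_pickle=True).item()
for uv in((530,210),(460,262),(405,290)): print(uv,onz(w,uv,0).round(3),onz(w,uv,.03).round(3))
w=np.load('pics/w2.npy',allow_pickle=True).item()
for uv,z in(((558,12),.09),((495,40),0),((481,258),0)): print(uv,onz(w,uv,z).round(3))
```

```text
tray front L [0.637 0.28  0.   ]
tray front R [0.636 0.145 0.   ]
box fr bottom R [0.654 0.354 0.   ]
box fr bot L [0.648 0.689 0.   ]
box top R [0.759 0.321 0.2  ]
cup top [0.702 0.205 0.13 ]
machine front face base [0.763 0.248 0.03 ]
(530, 210) [0.638 0.358 0.   ] [0.617 0.35  0.03 ]
(460, 262) [0.646 0.253 0.   ] [0.624 0.253 0.03 ]
(405, 290) [0.636 0.174 0.   ] [0.615 0.18  0.03 ]
(558, 12) [0.42  0.509 0.09 ]
(495, 40) [0.424 0.5   0.   ]
(481, 258) [0.638 0.357 0.   ]
```

```bash
cat >> h.py <<'E'
bx,by,yaw=np.load('bind.npy'); Rb=Ro.from_euler('z',yaw).as_matrix()
def W(p): return Rb@np.array(p,float)+[bx,by,0]
n45=np.array([-1,1,0])/2**.5  # binder frame push normal
def knob(a,z=.062): return np.array([-.09+.072*np.cos(a),.12+.072*np.sin(a),z])
def Qpush():
    return Ro.from_matrix(np.column_stack([Rb@n45,np.cross([0,0,-1.],Rb@n45),[0,0,-1.]])).as_quat()
E
python3 - <<'E'
from h import *
q=Qpush(); off=-.016*n45
env.movep(W(knob(-.06,.13)-.034*n45),q)
env.move_straight(W(knob(-.06)-.034*n45),vel=.1)
env.move_straight(W(knob(-.06)+off),vel=.04)
print(status.sense()['contact_force'].round(2))
for a in np.linspace(.15,1.85,9):
    env.move_straight(W(knob(a)+off),vel=.08)
print(status.sense()['contact_force'].round(2))
env.move_straight(W(knob(1.85)+off-.02*n45),vel=.1)
env.move_straight(W(knob(1.85,.2)+off-.03*n45),vel=.2)
snap('wrist','w3'); print(status.sense()['t'])
E
```

```text
[ 0.1  -0.88  0.51]
[ 0.15 -0.46 -0.28]
12.2917
```

View pics/w3.png

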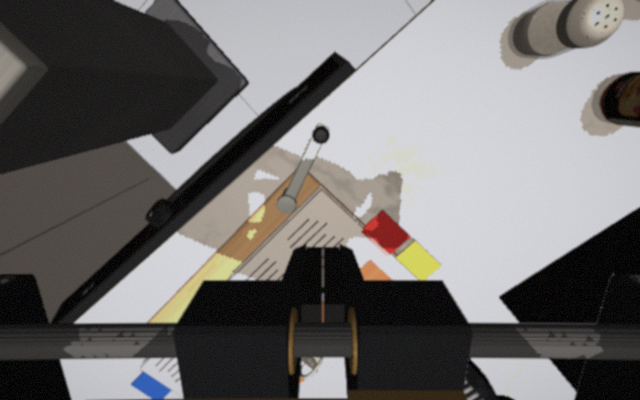

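The holder has swung out, with the hub at (287,203) and knob (321,134). The red tab (385,231), yellow tab (420,261) and blue tab (150,385) are all unobstructed, so I'll remeasure them from here.

Run:
```python
from h import *
im=cv2.imread('pics/w3.png')[:,:,::-1].copy(); c=np.load('pics/w3.npy',allow_pickle=True).item()
H,S,V=hsv(im)
inv=lambda P:(Rb.T@(P-[bx,by,0])*1000).round(1)
print('knob',k:=inv(onz(c,(321,134),.064)),'hub',h:=inv(onz(c,(287,203),.045)),'ang',np.arctan2(k[1]-h[1],k[0]-h[0]))
m=np.zeros(H.shape,bool); m[180:400,120:460]=1
for n,cond,z in(('red',((H<8)|(H>172))&(S>160)&(V>70),.0335),('yel',(abs(H-29)<6)&(S>150)&(V>150),.0295),('blue',(abs(H-108)<12)&(S>120)&(V>60),.024)):
    mk=(cond&m).astype(np.uint8); cs=cv2.findContours(mk,0,2)[0]
    for q in cs:
        if cv2.contourArea(q)>250:
            r=cv2.minAreaRect(q); print(n,inv(onz(c,r[0],z)),[inv(onz(c,p,z))[:2].tolist() for p in cv2.boxPoints(r)])
```

```text
knob [-112.6  187.7   64. ] hub [-89.3 120.9  45. ] ang 1.9064038395359986
red [-1.000e-01  1.611e+02  3.350e+01] [[-18.7, 147.3], [-20.4, 175.1], [18.5, 175.0], [21.1, 146.4]]
blue [ -43.6 -162.7   24. ] [[-61.6, -174.5], [-65.8, -150.6], [-25.5, -150.8], [-20.6, -175.3]]
```

```bash
cat >> h.py <<'E'
al=np.radians(50); zt=np.array([0,-np.cos(al),-np.sin(al)]); xt=np.array([0,-np.sin(al),np.cos(al)])
Qt=Ro.from_matrix(Rb@np.column_stack([xt,np.cross(zt,xt),zt])).as_quat()
T0=np.array([0,.1839,.0229])
def tab(th): # TCP for leaf angle th
    e=np.array([0,.176*np.cos(th)-.0005*np.sin(th),.030+.176*np.sin(th)+.0005*np.cos(th)]); return T0+e-[0,.176,.0305]
E
python3 - <<'E'
from h import *
p=status.sense()['ee_pos']; env.move_straight([p[0],p[1],.30],vel=.25)
up=W([0,.21,.25]); j=inverse_kinematics(up,Qt); print(np.round(j,2), np.round(status.sense()['qpos'],2))
env.movep(up,Qt)
env.move_straight(W(T0-.07*zt),vel=.2)
print(status.sense()['t'],status.sense()['contact_force'].round(2))
snap('scene','s1')
im,c=snap('top','t1'); 
im=cv2.imread('pics/s1.png')[150:320,120:380]; cv2.imwrite('pics/s1c.png',cv2.resize(im,None,fx=3,fy=3))
E
```

```text
[ 0.66  0.72  1.01 -0.58  1.8  -2.58] [ 0.41  0.22  1.49 -0.    1.43 -0.45]
15.7083 [-0.39  0.13  0.26]
```

View pics/s1c.png

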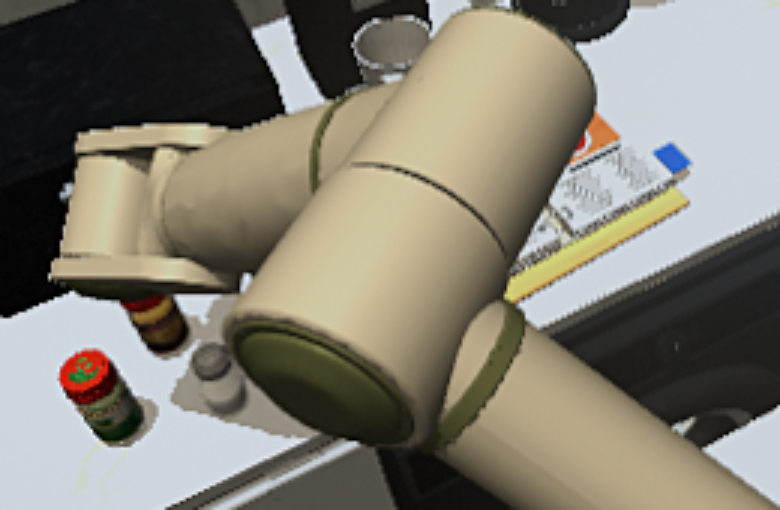

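Run:
```python
from h import *
f=lambda: (status.sense()['contact_force'].round(2).tolist(), round(status.sense()['t'],2))
env.move_straight(W(T0-.03*zt),vel=.1); print(f())
env.move_straight(W(T0),vel=.05); print(f(), (Rb.T@(status.sense()['ee_pos']-[bx,by,0])).round(4))
env.move_straight(W(tab(.04)),vel=.03); print(f())
snap('wrist','w4')
for d in (.1,.2,.3):
    env.move_straight(W(tab(d)),vel=.06); print(d,f())
snap('wrist','w5')
a=cv2.imread('pics/w4.png');b=cv2.imread('pics/w5.png'); cv2.imwrite('pics/w45.png',cv2.resize(np.vstack([a,b]),None,fx=.75,fy=.75))
```

```text
([0.23, -0.14, 0.25], 16.36)
([-0.56, 0.66, -0.56], 17.11) [1.000e-04 1.839e-01 2.300e-02]
([-0.05, 0.86, -0.15], 17.49)
0.1 ([0.55, 0.77, 0.09], 17.87)
0.2 ([-0.03, 0.42, -0.67], 18.31)
0.3 ([0.28, 0.77, 0.04], 18.75)
```

View pics/w45.png

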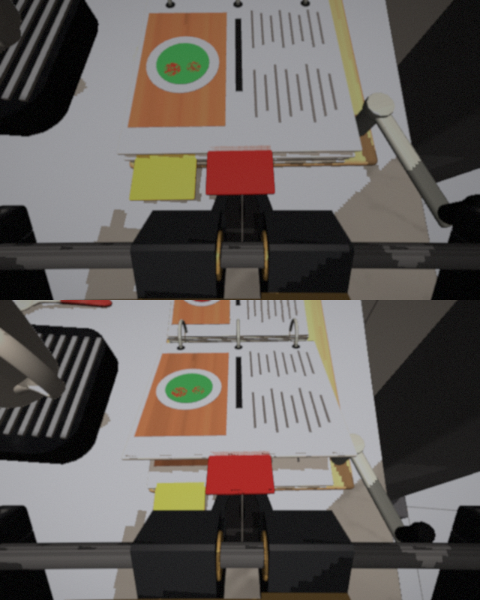

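The red tab sits on the fingertips and its leaf is rising, while the yellow leaf stays flat and the knob is clear. I'll continue the arc.

Run:
```python
from h import *
f=lambda: (status.sense()['contact_force'].round(1).tolist(), round(status.sense()['t'],2))
for d in (.5,.7,.9,1.1,1.3,1.45,1.55,1.65,1.75):
    env.move_straight(W(tab(d)),vel=.09); print(d,f())
env.pause(1.0)
env.move_straight(W(tab(1.75)+[0,.06,.05]),vel=.2)
snap('wrist','w6'); print(f())
```

```text
0.5 ([-0.1, 0.5, 0.2], 19.34)
0.7 ([-0.1, -0.0, 0.5], 19.88)
0.9 ([-0.0, -0.1, -0.2], 20.43)
1.1 ([1.2, 0.1, 0.0], 20.97)
1.3 ([0.4, 0.3, 0.6], 21.51)
1.45 ([0.1, 0.5, -0.6], 21.95)
1.55 ([-0.1, 0.3, 0.6], 22.29)
1.65 ([0.1, 0.3, -0.7], 22.63)
1.75 ([-0.3, -0.3, 0.4], 22.98)
([0.5, 0.3, -0.1], 24.57)
```

View pics/w6.png

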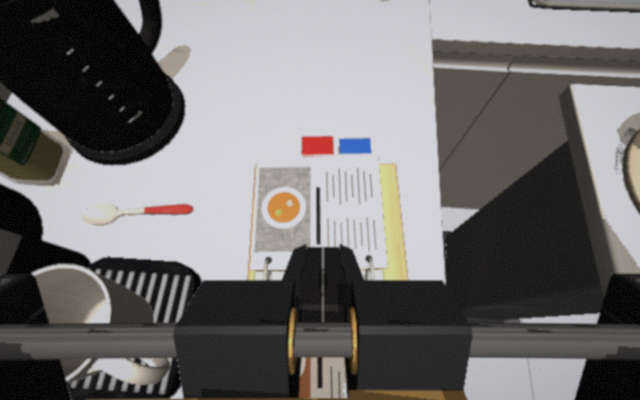

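The red leaf lies on the right next to the blue tab, at (317,146). Next I'll push the holder back.

Run:
```python
from h import *
f=lambda: (status.sense()['contact_force'].round(1).tolist(), round(status.sense()['t'],2))
q=Qpush(); off=.018*n45
env.move_straight(W([0,.10,.33]),vel=.25)
env.movep(W(knob(1.9,.22)+.036*n45),q); print(f())
env.move_straight(W(knob(1.9)+.036*n45),vel=.15); print(f())
env.move_straight(W(knob(1.9)+off),vel=.05); print(f())
for a in np.linspace(1.7,0,9):
    env.move_straight(W(knob(a)+off),vel=.08)
print(f())
env.move_straight(W(knob(0)+off+.02*n45),vel=.1)
env.move_straight(W(knob(0,.20)+off+.05*n45),vel=.2)
snap('wrist','w7'); print(f())
```

```text
([0.2, 0.1, -0.7], 27.24)
([0.2, -0.0, 0.2], 28.44)
([0.0, 0.0, 0.9], 28.95)
([-0.5, 0.3, 0.5], 32.02)
([0.2, -0.1, 0.8], 33.27)
```

View pics/w7.png

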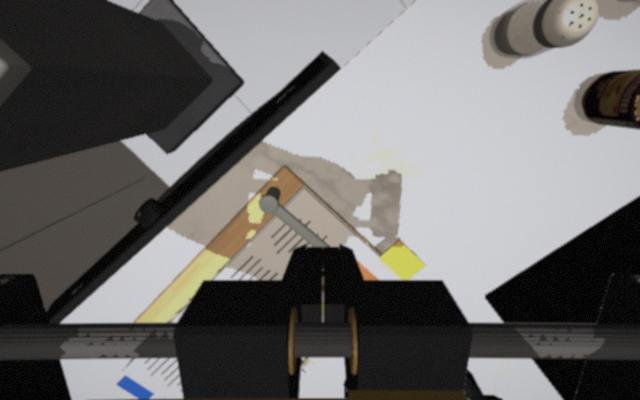

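The holder arm is back over the left page, running from the hub at (268,203) towards (325,245). The knob is hidden behind the fingers and the yellow tab is in place at (403,258). I'll check from the first viewpoint.

Run:
```python
from h import *
env.move_straight([.43,.18,.27],vel=.25); env.pause(.2)
im,c=snap('wrist','w8'); H,S,V=hsv(im)
inv=lambda P:(Rb.T@(P-[bx,by,0])*1000).round(1)
m=np.zeros(H.shape,bool); m[60:390,130:500]=1
for n,cond,z in(('knob',V<45,.062),('red',((H<8)|(H>172))&(S>160)&(V>70),.0335),('yel',(abs(H-29)<6)&(S>150)&(V>120),.0295),('blue',(abs(H-108)<12)&(S>120)&(V>60),.024)):
    for b in blobs(im,cond&m,50): print(n,b,inv(onz(c,b[0],z)))
print(status.sense()['t'])
```

```text
knob (array([171.3,  77.2]), [130, 60, 102, 41, 3161]) [-221.5   -2.6   62. ]
knob (array([229.6,  89.2]), [197, 60, 65, 60, 229]) [-175.9   28.1   62. ]
knob (array([223.4, 138.5]), [130, 60, 190, 176, 3836]) [-150.1  -12.2   62. ]
knob (array([410.3, 137.2]), [404, 132, 14, 12, 94]) [-19.2 120.8  62. ]
knob (array([375.8, 183.2]), [360, 169, 31, 30, 56]) [-8.2 64.5 62. ]
knob (array([337.1, 324.7]), [130, 230, 370, 160, 30304]) [ 90.  -87.2  62. ]
blue (array([215.5, 274.9]), [204, 266, 27, 15, 238]) [ -50.4 -163.9   24. ]
34.275
```

View pics/w8.png

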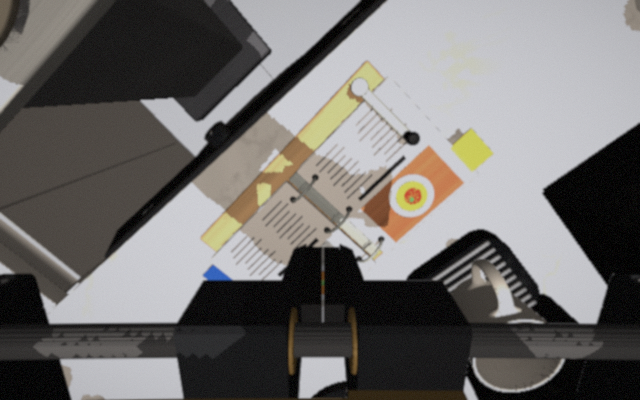

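The knob measures (-19,121) mm in the binder frame, a holder angle of about 0. The yellow leaf is flat on the left, and the red leaf was confirmed on the right earlier. Nothing is touching the robot, so I'm handing in.

```bash
python3 -c "
from workcell import job; print(job.hand_in())"
```

```text
the job is handed in; nothing more can be done
None
```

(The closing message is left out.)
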